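Slide the slate out of the cheese board and lay it on the drip rack

ROBOT

A 6-joint arm with a two-finger parallel gripper is mounted at the origin on a cart in front of the work surface, level with it; the furniture and walls round the work are solid. World frame = base frame: x ahead of the robot, y to its left, z up, the work surface at z = 0. Lengths are in m, angles in rad, forces in N, time in s.
With the tool pointing down it reaches from about 0.375 to 0.975 m from the base axis. Payload 3.8 kg.
Tool frame: the origin (TCP) lies at the very end of the fingers, on their centre line; the grasp point (between the pads) lies 19 mm behind it; z points along the fingers, y is the line along which they close (so a half turn about z gives the same grasp; the last joint's range is limited). The gripper opens to 85 mm and grips with 20 to 120 N. Pads are 22 mm wide; open, the fingers measure 114 mm over their backs; the gripper's body (76 mm by 85 mm) begins 54 mm behind the grasp point. The pads swing forward as they close: fully open they stand 13 mm farther back than shut.
Start: joints at [1.3, 0.264, 1.604, -0, 1.274, -0.037], TCP at [0.156, 0.657, 0.231] pointing down, gripper open.
Joint ranges: [-2.63, 2.63], [-0.94, 2.18], [0.31, 2.57], [-1.31, 4.45], [0, 2.66], [-2.55, 2.55]. Speed limits (rad/s): [2.57, 2.57, 3.14, 3.14, 3.14, 3.14].

INTERFACE

Orientations are given as a unit quaternion [x, y, z, w].
In Python, from station import manip, kin, optics, job gives the robot as it stands. Calls block until the motion is done:
- manip.reach(position, orientation): joint-space move of the TCP to a pose.
- manip.movel(position, rotation=None, vel=0.15, contact_N=None): straight line of the TCP; rotation=None keeps the orientation; vel is the mean speed in m/s. With contact_N (N) it stops when the force on the tool has changed by that much, and returns True; else False.
- manip.move_joints(angles): joint-space move.
- manip.command_gripper(opening): finger opening in m; the grip force is fixed at half the most; returns when the fingers have stopped.
- manip.wait(seconds).
- kin.solve_ik(position, orientation): joint angles nearest the present ones, or None.
- optics.grab_frame(name): name is "scene" or "top"; returns the picture (480x640x3 uint8, red, green, blue); there is no depth.
- optics.get_calibration(name): a dict with "vertical_fov" (degrees; the focal length in pixels is half the picture's height over the tangent of half this angle, whatever the lens; pixels are square), "cx", "cy" (the principal point, pixels), "distortion" ([k1, k2, p1, p2, k3] as OpenCV has them; the pictures are not rectified), "R" (3x3) and "t" (3): a world point X has camera coordinates R X + t. Camera axes: x right, y down, z forward; pixel columns grow to the right and rows downward; lengths in m; the calibration is good to about 2 mm. A picture is of the moment at which its call begins. get_calibration takes no time and is no camera call.
A pose or a line that the arm cannot do raises manip.MotionError and nothing moves.
- job.job_done(): hands the job in; it is judged then, once.
Trained networks look in the newest picture that a camera, given by its name, has taken for a name from the list of things; names that differ only in an ending like _2 or _b are one class to them, and where a whole thing is asked for, a point or a joint stands for the part that bears it (a point fixed in the world has none). Each returns a list of dicts, best first, with "confidence" (0 to 1); they miss things now and then, are a little off and sometimes report something else, mostly with a low value. They report only what shows in the picture. A call takes as long as a camera call. They do not tell look-alikes from the thing itself.
- optics.silhouettes(camera, thing): "pixels" (480x640 bool, what is visible of it) and "box" ([left, top, width, height] in pixels, round what is visible of it).
- optics.pinpoint(camera, thing): "centre" ([row, column] in pixels: a listed point, or the origin of a listed thing).
Readings, each from a call of its own:
- manip.get_time(): time.
- manip.get_joint_positions(): joint angles.
- manip.get_joint_velocities(): joint speeds.
- manip.get_joint_torque(): joint torques, N m.
- manip.get_tool_pos(): TCP position.
- manip.get_ee_rot(): TCP orientation.
- manip.get_ft_force(): force on the tool from outside, world axes, zero at the start.
- manip.get_moment(): the same for the moment, N m.
- manip.get_opening(): finger opening in m.
- manip.get_finger_force(): force on a finger pad.
Only numpy, scipy, OpenCV 4.12 (cv2) and the standard library are available. Lean on these libraries where they do the work, as an engineer would, in place of code of your own. Each camera call takes 0.05 s, during which the arm holds its last target. There are 200 camera calls.

TASK

The slate inlay lies level in the cheese board's channel, nipped by two small spring catches: press down on it with the fingertips, just firmly enough to move it, and slide it out of the channel's open end until a good 4 cm of it overhangs the edge while it still lies flat on the board. Then take it by the sides of its overhanging end, lift it off, and lay it down gently, flat and centred along the wires of the drip rack, lengthwise between the two wire guards. The slate is brittle, so do not press hard, tip or drop it, and leave the other things where they are.

Things in the scene. Friction and masses are not known exactly. Their poses are not given: they have to be found in the camera images.
- board: Wooden cheese board, fixed, on either side of the table. Body 170 (x) x 100 (y) mm, handle tongue at +x, to 150 mm. Origin: 34 mm below the channel floor under the body's centre, z up; as its feet screw in, it starts 0 to 7 mm below worktop level. Channel in the top along x, 61 mm wide, 5 mm deep, rim 39 mm above the origin; open at the -x end (x = -85 mm, nearest the robot), closed at x = +73 mm.
- board_mouth (a point): Middle of the channel floor at the open end, on the board's front edge (board x = -85 mm, z = 34 mm). Beyond it the board drops straight to the worktop, 27 to 34 mm below. Axes as the board's.
- slate: Dark grey slate inlay, loose, 150 (x) x 58 (y) x 5 mm, 0.1 to 0.17 kg, in the board's channel with its top level with the rim, so its sides cannot be gripped there. Origin: centre of its underside; x along the channel, -x to the open end; z up. Brittle: cracks if pressed onto the board's bed or the rack with over 32 N. Pressing with 10 to 17 N drags it past the catches; lighter fingertips slip.
- slate_front (a point): Middle of the slate's front end, towards the channel's open end: slate x = -75 mm, half way up its thickness. The slate tips off the board when this end overhangs by 75 mm.
- rack: Fixed steel wire drip rack, 80 (x) x 93 (y) mm, 5 mm wires, their tops 50 mm above the worktop. Two wire guards rise 22 mm above the wires along its +y and -y sides (83 mm apart inside), only on its far half (x = 5 to 40 mm). Origin: worktop level under its centre, z up, +x away from the robot. A slate laid centrally along x overhangs 35 mm at each end.
- rack_top (a point): Centre of the rack's wire surface, 50 mm above the worktop; axes as the rack's.
- kitchen_timer: round red kitchen timer with white base, 66 mm wide, 60 mm tall, loose, standing between board and rack; origin at the centre of its underside. Not to be disturbed.
- spice_jar_1: spice jar with black cap, 42 mm wide, 90 mm tall, loose, behind the work; origin at the centre of its underside. Not to be disturbed.
- mug: white mug with dark stripes, 86 x 120 x 90 mm, loose, at the back right; origin at the centre of its underside. Not to be disturbed.
- marker: white marker pen with black cap, 135 mm long, 17 mm thick, loose, lying between board and rack, nearer the robot than the timer; origin at the centre of its underside. Not to be disturbed.
- jar_1: jam jar with yellow lid, 63 mm wide, 94 mm tall, loose, to the left behind the work; origin at the centre of its underside. Not to be disturbed.
- bed: The board's wooden base, its top the channel floor; fixed in the board, with the board's origin and axes. Above it in each channel wall, at board x = +35 mm, a brass spring ball 10 mm wide (catch) nips the slate's side and drags on it with 1 to 2 N, until the slate's rear end has passed it (overhang about 30 mm); then it slides freely.
Things that resemble listed ones, but are neither listed nor needed, are in the scene too. What is shaped like the slate but green or turquoise is not meant.

How it is judged:
On the way, in this order (a step that is already met when the one before it is completed fails the run):
1. the slate's front end overhangs the board's front edge by at least 30 mm, the slate lying flat on the board (x of slate_front in the frame of board_mouth below -0.03 m and angle between slate's own z axis and vertical below 0.06 rad and z of slate in the frame of board_mouth below 0.006 m and contact force between slate and bed above 0.3 N), for 0.2 s.
2. the slate is held in the fingers, clear above the board (z of slate in the frame of board_mouth above 0.02 m and contact force between the fingers and slate above 1 N and contact force between slate and bed below 0.1 N), for 0.2 s.
At the end, for the whole second after the job is handed in: The slate lies at rest and flat (within 0.08 rad) on the rack's wires, lengthwise (within 0.3 rad) between the guards, its centre within 30 mm of the rack's centre lengthwise and 20 mm crosswise (x of slate in the frame of rack_top between -0.03 and 0.03 m and y of slate in the frame of rack_top between -0.02 and 0.02 m and z of slate in the frame of rack_top between -0.004 and 0.006 m and angle between slate's own z axis and vertical below 0.08 rad and angle between the x axis of slate and the x axis of rack_top, either way round below 0.3 rad and contact force between slate and rack above 0.3 N and linear speed of slate below 0.02 m/s); the robot touches nothing.
It fails at once if the slate is pressed onto the board with more than 32 N (contact force between slate and bed above 32 N).
It fails at once if the slate is pressed onto the rack with more than 32 N (contact force between slate and rack above 32 N).
It fails at once if the slate is dropped: moves faster than 0.5 m/s with no finger on it (contact force between the fingers and slate below 0.05 N and linear speed of slate above 0.5 m/s).
It fails at once if the slate tips by more than 0.6 rad (angle between slate's own z axis and vertical above 0.6 rad).
It fails at once if a bystander is moved by more than 30 mm (distance of any of kitchen_timer, spice_jar_1, mug, marker, jar_1 from where it was at the start of the episode above 0.03 m).
It also fails if it takes over 64 s, if anything falls off the work surface, if the arm or the gripper's body presses on something with over 40 N, if the wrist force passes 120 N, or if a joint passes its speed limit or range.

## Working session

There is one attempt and no reset: what is moved stays moved. The work goes in short steps, each a Python script; the robot and the scene stay as the last script left them, time stands still between calls to the robot, and variables do not carry over. Pictures are saved under pics/ and viewed, at most 10 in all, crops included, and the job is handed in when it is done.

```bash
ls; mkdir -p pics; cat > h.py <<'E'
import numpy as np, cv2
from station import manip, kin, optics, job
def K(c):
    d=optics.get_calibration(c); f=240/np.tan(np.radians(d["vertical_fov"])/2)
    return np.array([[f,0,d["cx"]],[0,f,d["cy"]],[0,0,1.]]),np.array(d["distortion"],float),np.array(d["R"]),np.array(d["t"])
def ray(c,rc):
    k,D,R,t=K(c); u=cv2.undistortPoints(np.array([[[rc[1],rc[0]]]],float),k,D)[0,0]
    v=R.T@np.array([u[0],u[1],1]); return -R.T@t, v/np.linalg.norm(v)
def atz(c,rc,z):
    o,v=ray(c,rc); return o+v*(z-o[2])/v[2]
def tri(rs):
    A=sum(np.eye(3)-np.outer(v,v) for o,v in rs); b=sum((np.eye(3)-np.outer(v,v))@o for o,v in rs)
    X=np.linalg.solve(A,b); return X,[np.linalg.norm((np.eye(3)-np.outer(v,v))@(X-o)) for o,v in rs]
def proj(c,X):
    k,D,R,t=K(c); return cv2.projectPoints(np.array(X,float).reshape(-1,3),cv2.Rodrigues(R)[0],t,k,D)[0][:,0]
def save(n,im): cv2.imwrite(f"pics/{n}.png",im[:,:,::-1])
E
cat > m.py <<'E'
from h import *
ims={c:optics.grab_frame(c) for c in("scene","top")}
for c in ims: save(c+"0",ims[c]); print(c,"cam at",-K(c)[2].T@K(c)[3])
for n in ["board","board_mouth","slate","slate_front","rack","rack_top","kitchen_timer","marker","spice_jar_1","mug","jar_1"]:
    P={c:optics.pinpoint(c,n)[:3] for c in ims}
    for c in P: print(n,c,[(np.round(p["centre"]).tolist(),round(p["confidence"],2)) for p in P[c]])
    if P["scene"] and P["top"]:
        for a in P["scene"][:2]:
            for b in P["top"][:2]:
                X,e=tri([ray("scene",a["centre"]),ray("top",b["centre"])]); print("   ",X.round(4),np.round(e,4))
E
python3 m.py
```

```text
pics
scene cam at [0.20195213 0.52921742 0.84128373]
top cam at [0.29841916 0.02826068 1.17834414]
board scene [([306.0, 252.0], 0.63), ([147.0, 313.0], 0.25), ([177.0, 341.0], 0.23)]
board top [([224.0, 254.0], 0.66)]
    [0.5722 0.2046 0.0029] [0.0034 0.0034]
    [0.4625 0.1361 0.4384] [0.0064 0.0064]
board_mouth scene [([323.0, 280.0], 0.97)]
board_mouth top [([250.0, 246.0], 0.91), ([217.0, 396.0], 0.61)]
    [0.4889 0.2198 0.0346] [0.0013 0.0013]
    [ 1.0855 -0.496  -1.7728] [0.0553 0.0553]
slate scene [([302.0, 253.0], 0.95), ([322.0, 365.0], 0.91), ([256.0, 420.0], 0.75)]
slate top [([304.0, 281.0], 0.95), ([317.0, 366.0], 0.89), ([222.0, 251.0], 0.81)]
    [0.428  0.185  0.1426] [0.1105 0.1105]
    [0.4219 0.0776 0.1296] [0.1961 0.1961]
    [0.3502 0.1234 0.0177] [0.001 0.001]
    [ 0.3789 -0.126  -0.4386] [0.0604 0.0604]
slate_front scene [([323.0, 278.0], 0.74), ([272.0, 440.0], 0.64), ([308.0, 251.0], 0.47)]
slate_front top [([342.0, 354.0], 0.7), ([248.0, 241.0], 0.67), ([291.0, 311.0], 0.56)]
    [0.3692 0.0878 0.091 ] [0.1867 0.1867]
    [0.4914 0.2277 0.0482] [0.0019 
[... 308 characters left out ...]
1.0], 0.57)]
rack_top top [([217.0, 398.0], 0.74)]
    [ 0.5827 -0.1881  0.0392] [0. 0.]
kitchen_timer scene [([227.0, 283.0], 0.66), ([263.0, 345.0], 0.66)]
kitchen_timer top [([205.0, 328.0], 0.64)]
    [0.6237 0.0037 0.0217] [0.0055 0.0055]
    [ 0.5438 -0.0023 -0.0012] [0.0781 0.0781]
marker scene [([264.0, 345.0], 0.66)]
marker top [([263.0, 327.0], 0.74)]
    [ 0.4634  0.0019 -0.0143] [0.0011 0.0011]
spice_jar_1 scene [([221.0, 245.0], 0.85)]
spice_jar_1 top [([172.0, 318.0], 0.91)]
    [0.7206 0.0312 0.0134] [0.0024 0.0024]
mug scene [([149.0, 315.0], 0.82)]
mug top [([170.0, 429.0], 0.95)]
    [ 0.7266 -0.2888  0.0009] [0.0049 0.0049]
jar_1 scene [([326.0, 158.0], 0.97)]
jar_1 top []
```

View pics/scene0.png

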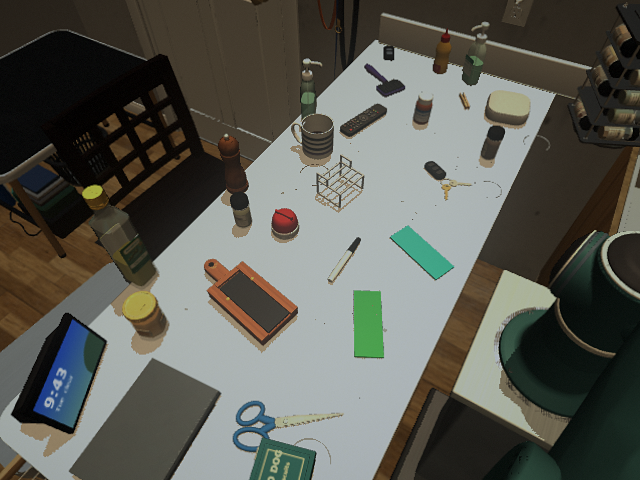

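View pics/top0.png

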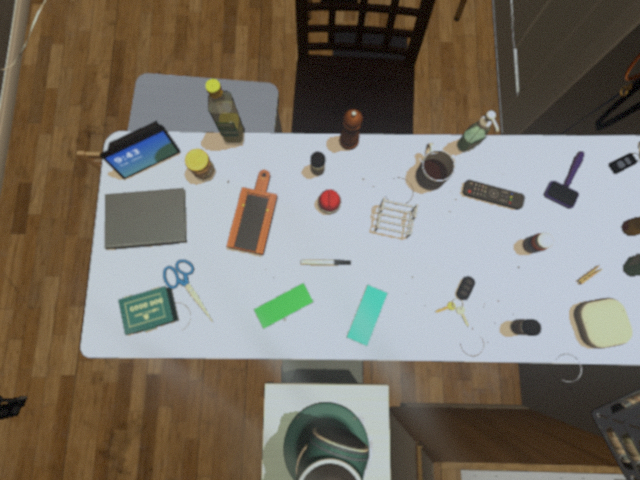

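The pictures show the board with the grey slate at scene (row 300, col 253) and top (222, 253). Its mouth is at scene (323, 280) and top (250, 246). The rack is at scene (180, 340) and top (218, 396). The green and turquoise slabs and the large grey slab are decoys. Next I'll fit the poses to both views.

```bash
cat > fit.py <<'E'
from h import *
from scipy.optimize import minimize
import sys
def fit(masks,pts,x0,hull):
    """pose x,y,z,yaw whose projected hull of pts best overlaps masks"""
    S=8
    def cost(p,ret=False):
        c,s=np.cos(p[3]),np.sin(p[3]); W=pts@np.array([[c,s,0],[-s,c,0],[0,0,1]])+p[:3]; tot=0
        for cam,m in masks.items():
            q=cv2.convexHull(proj(cam,W).astype(np.float32)); y0,x0_,h,w=m[1]
            im=np.zeros((h*S,w*S),np.uint8)
            cv2.fillPoly(im,[np.round((q+0.5-[x0_,y0])*S*16-8).astype(np.int32)],1,shift=4)
            tot+=1-(im&m[0]).sum()/(im|m[0]).sum()
        return tot
    best=None
    for dy in (-.15,0,.15):
        a=np.array(x0)+[0,0,0,dy]
        r=minimize(cost,a,method="Nelder-Mead",options=dict(initial_simplex=np.vstack([a]+[a+d for d in np.diag([.01,.01,.008,.1])]),xatol=1e-5,fatol=1e-6,maxiter=400))
        if best is None or r.fun<best.fun: best=r
    return best
def mk(m,box,hull):
    y,x,h,w=box; S=8
    c=m[y:y+h,x:x+w].astype(np.float32)
    b=(cv2.resize(c,(w*S,h*S),interpolation=cv2.INTER_CUBIC)>.5).astype(np.uint8)
    if hull:
        q=cv2.convexHull(cv2.findNonZero(b)); b[:]=0; cv2.fillPoly(b,[q],1)
    return b,box
def nearest(cam,name,rc):
    c=[s for s in optics.silhouettes(cam,name)]
    return min(c,key=lambda s:np.hypot(*(np.array(np.nonzero(s["pixels"])).mean(1)-rc)))
if __name__=="__main__":
    ims={c:optics.grab_frame(c) for c in("scene","top")}
    cen=dict(slate={"scene":(302,253),"top":(222,253)},board={"scene":(302,250),"top":(220,253)},rack={"scene":(183,340),"top":(218,394)})
    g=lambda xs,ys,zs:np.array([(a,b,c) for a in xs for b in ys for c in zs],float)
    pts=dict(slate=g([-.075,.075],[-.029,.029],[0.005]),
             rack=np.vstack([g([-.04,.04],[-.0465,.0465],[0,-.05]),g([.005,.04],[-.0465,.0465],[.022])]))
    x0=dict(slate=[.57,.205,.034,.1],rack=[.58,-.18,.05,0.])
    for n in ("slate","rack"):
        M={}
        for c in ims:
            s=nearest(c,n,cen[n][c]); m=s["pixels"]; l,t,w,h=map(int,s["box"]); print(n,c,s["box"],m.sum(),round(s["confidence"],2))
            if n=="slate":   # own colour mask: dark, unsaturated
                hsv=cv2.cvtColor(ims[c],cv2.COLOR_RGB2HSV).astype(int); k=((hsv[...,1]<90)&(hsv[...,2]<110))
                lab,cc=cv2.connectedComponents(k.astype(np.uint8)); m2=cc==cc[cen[n][c]]; print("colour px",m2.sum(), "iou",(m&m2).sum()/(m|m2).sum())
                m=m2 if (m&m2).sum()/(m|m2).sum()>.7 else m
            M[c]=mk(m,(t-12,l-12,h+24,w+24),n=="rack")
        for sub in (M,{"scene":M["scene"]},{"top":M["top"]}) if n=="rack" else (M,):
            r=fit(sub,pts[n],x0[n],0); print(n,list(sub),r.x.round(4),round(r.fun,3))
            if len(sub)==2: P=r.x
        cs,sn=np.cos(P[3]),np.sin(P[3]); W=pts[n]@np.array([[cs,sn,0],[-sn,cs,0],[0,0,1]])+P[:3]
        tiles=[]
        for c in ims:
            y,x=cen[n][c]; Z=5; im=cv2.resize(ims[c][y-50:y+50,x-55:x+55],None,fx=Z,fy=Z,interpolation=cv2.INTER_CUBIC)
            for q in proj(c,W): cv2.circle(im,tuple(((q-[x-55,y-50]+.5)*Z).astype(int)),4,(0,255,0) if n=="rack" else (255,255,0),-1)
            tiles.append(im)
        save(n+"fit",cv2.resize(np.hstack(tiles),(800,364)))
E
python3 fit.py; python3 - <<'E'
import cv2,numpy as np
cv2.imwrite("pics/both.png",np.vstack([cv2.imread(f"pics/{n}fit.png")[:300*364//300] for n in("slate","rack")])[:,:][::1][:728]) 
im=cv2.imread("pics/both.png"); cv2.imwrite("pics/both.png",cv2.resize(im,(660,600)))
E
```

```text
slate scene [220.7, 271.8, 66.0, 57.7] 1766 0.86
colour px 1882 iou 0.9230363732208751
slate top [232.6, 194.3, 33.4, 58.7] 1251 0.68
colour px 1104 iou 0.882494004796163
slate ['scene', 'top'] [ 0.565   0.2071  0.0336 -0.2008] 0.099
rack scene [315.4, 154.0, 48.3, 53.8] 640 0.71
rack top [376.1, 198.7, 41.4, 38.3] 530 0.65
rack ['scene', 'top'] [ 0.5812 -0.1795  0.0545 -0.2024] 0.142
rack ['scene'] [ 0.5895 -0.1944  0.0389 -0.2361] 0.029
rack ['top'] [ 0.5823 -0.1808  0.0436 -0.1994] 0.073
```

View pics/both.png

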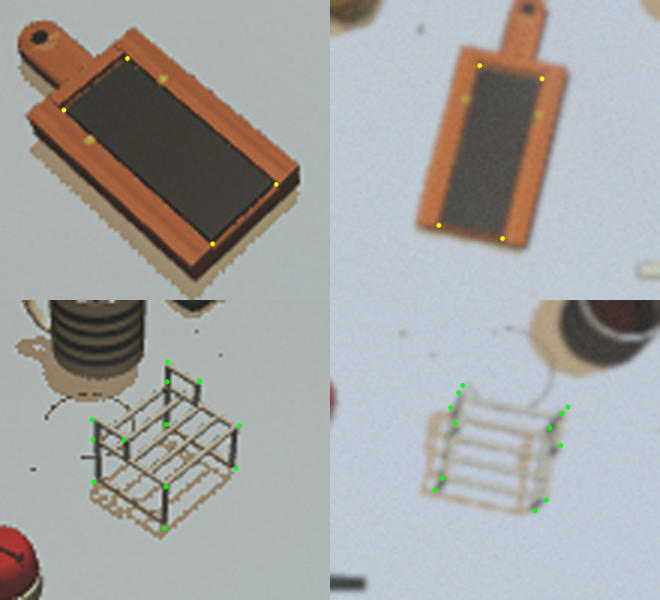

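The slate fit is at (0.565, 0.207, 0.034) with yaw -0.20, which agrees with the mouth height. The rack is near (0.58, -0.18) with yaw about -0.2. I'll refit the rack at its fixed height, then press on the slate.

```bash
cat >> h.py <<'E'
from scipy.spatial.transform import Rotation as Ro
def q(yaw):
    y=np.array([-np.sin(yaw),np.cos(yaw),0]); z=np.array([0,0,-1.]); return Ro.from_matrix(np.c_[np.cross(y,z),y,z]).as_quat()
E
cat > press.py <<'E'
from h import *
yaw=-.2008; d=-np.array([np.cos(yaw),np.sin(yaw),0]); C=np.array([.565,.2071,.0])
P=C-d*.015
best=[]
for k in (0,np.pi):
    j=kin.solve_ik(P+[0,0,.1],q(yaw+k)); print(k,None if j is None else np.round(j,2))
    if j is not None: best.append((abs(j[5]),k))
k=min(best)[1]; Q=q(yaw+k); print("k",k, "start rot",manip.get_ee_rot())
manip.command_gripper(0.0)
manip.reach(P+[0,0,.12],Q)
manip.movel(P+[0,0,.055],vel=.1); manip.wait(.3)
f0=np.array(manip.get_ft_force()); print("f0",f0.round(2),manip.get_tool_pos())
hit=manip.movel(P+[0,0,.028],vel=.01,contact_N=6)
manip.wait(.3); print(hit,np.array(manip.get_tool_pos()).round(4),(np.array(manip.get_ft_force())-f0).round(2),manip.get_time())
E
python3 press.py
python3 - <<'E'
import re
s=open('fit.py').read()
open('fit2.py','w').write("")
E
```

```text
0 [ 0.3   0.26  1.86 -0.    1.02 -1.07]
3.141592653589793 [ 0.3   0.26  1.86 -0.    1.02  2.07]
k 0 start rot [ 1.16644489e-01  9.93173733e-01 -4.44605486e-06 -7.98060801e-06]
f0 [-0.44 -0.67 -0.61] [0.58021257 0.20424704 0.05575841]
True [0.5797 0.2041 0.0343] [0.57 0.44 6.57] 7.775
```

```bash
cat > slide.py <<'E'
from h import *
yaw=-.2008; d=-np.array([np.cos(yaw),np.sin(yaw),0]); f0=np.array([-.44,-.67,-.61])
F=lambda:(np.array(manip.get_ft_force())-f0)
c=np.array(manip.get_tool_pos())
lo=0.0003
while F()[2]<13 and c[2]>.028:     # press down to about 13 N
    c[2]-=lo; manip.movel(c,vel=.01); manip.wait(.1); print(c[2].round(4),manip.get_tool_pos()[2].round(4),F().round(1))
for i in range(6):
    c=c+d*.003; f=F()[2]; c[2]+=np.clip((f-13)*.0001,-.0004,.0004)
    manip.movel(c,vel=.02); print(i,F().round(1),np.array(manip.get_tool_pos()).round(4))
print(manip.get_time()); np.save("c.npy",c)
a=optics.grab_frame("scene"); save("s1",cv2.resize(a[240:360,190:350],None,fx=4,fy=4,interpolation=cv2.INTER_CUBIC))
E
python3 slide.py
```

```text
0.034 0.0343 [-0.3  0.4  6.1]
0.0337 0.0343 [-1.1  0.9  7.9]
0.0334 0.0343 [-1.8 -0.5  9.4]
0.0331 0.0343 [-2.1 -0.5 11. ]
0.0328 0.0343 [-2.7 -0.2 12.9]
0.0325 0.0343 [-4.3 -1.5 14.4]
0 [ 1.8 -1.6  7.7] [0.579  0.2047 0.0343]
1 [ 4.3 -1.2  6.8] [0.5772 0.2055 0.0343]
2 [ 5.1 -0.7  8. ] [0.5749 0.2064 0.0343]
3 [ 3.9 -0.6  8.1] [0.5725 0.2071 0.0343]
4 [ 6.  -0.3  9.9] [0.5701 0.2078 0.0343]
5 [ 5.4 -0.6 10.6] [0.5675 0.2084 0.0343]
11.7
```

View pics/s1.png

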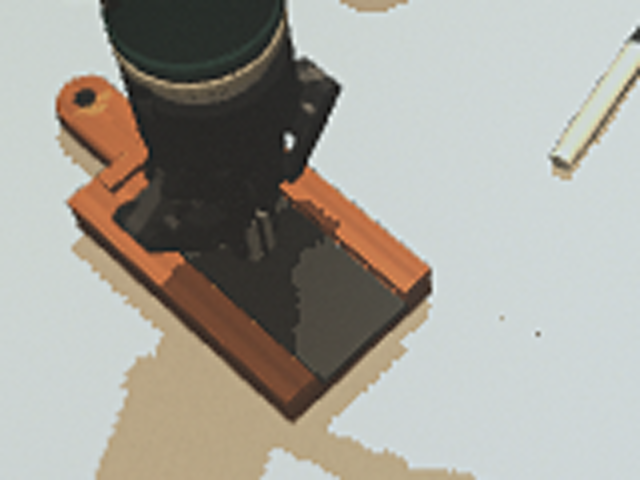

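```bash
cat > slide2.py <<'E'
from h import *
yaw=-.2008; d=-np.array([np.cos(yaw),np.sin(yaw),0]); f0=np.array([-.44,-.67,-.61])
F=lambda:(np.array(manip.get_ft_force())-f0)
c=np.load("c.npy")
for i in range(4):
    f=F()[2]; c[2]-=np.clip((13.5-f)*.00015,-.0005,.0005); manip.movel(c,vel=.01); manip.wait(.05)
print("pressed",F().round(1),c.round(4))
for i in range(14):
    c=c+d*.003; f=F()[2]; c[2]-=np.clip((13.5-f)*.00015,-.0005,.0005)
    manip.movel(c,vel=.02); print(i,F().round(1),np.array(manip.get_tool_pos()).round(4))
print(manip.get_time()); np.save("c.npy",c)
a=optics.grab_frame("scene"); save("s2",cv2.resize(a[240:360,190:350],None,fx=4,fy=4,interpolation=cv2.INTER_CUBIC))
E
python3 slide2.py
```

```text
pressed [ 4.8 -1.9 13.7] [0.5621 0.2077 0.0302]
0 [ 5.5 -2.2 12.8] [0.565  0.2091 0.0343]
1 [ 6.6 -1.3 13.1] [0.5623 0.2097 0.0343]
2 [ 5.9 -1.5 13.3] [0.5594 0.2103 0.0343]
3 [ 6.5 -2.3 13.9] [0.5566 0.2109 0.0343]
4 [ 6.4 -2.1 13.3] [0.5536 0.2115 0.0343]
5 [ 5.7 -2.2 13.4] [0.5507 0.2122 0.0343]
6 [ 6.7 -1.5 13.3] [0.5477 0.2128 0.0343]
7 [ 5.8 -2.4 12.8] [0.5449 0.2133 0.0342]
8 [ 1.4 -0.3 17.9] [0.5407 0.2141 0.0343]
9 [ 2.6 -0.9 14.8] [0.5377 0.2147 0.0343]
10 [ 3.8 -1.  12.5] [0.5347 0.2155 0.0343]
11 [ 3.6 -0.1 13.9] [0.5321 0.2161 0.0343]
12 [ 4.7  0.3 12.8] [0.5291 0.2167 0.0343]
13 [ 3.6 -0.3 14.9] [0.5264 0.2174 0.0343]
17.15
```

View pics/s2.png

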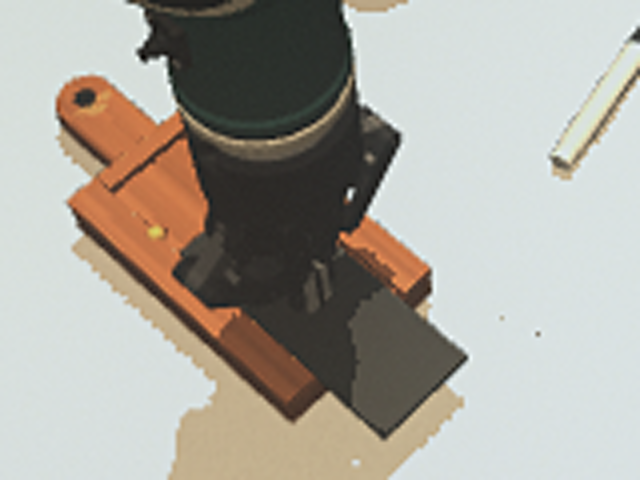

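About 45 mm of the slate overhangs. The front corners are at crop (385, 437) and (467, 357), and the slate is flat. I'll back off and remeasure the slate and rack at their known heights.

```bash
cat > re.py <<'E'
from h import *
from fit import fit,mk,nearest
c=np.array(manip.get_tool_pos()); 
manip.movel(c+[0,0,.01],vel=.03); manip.movel(c+[0,0,.12],vel=.2)
manip.reach(np.array([.40,.0,.25]),manip.get_ee_rot())
manip.command_gripper(.085)
ims={c:optics.grab_frame(c) for c in("scene","top")}
g=lambda xs,ys,zs:np.array([(a,b,c) for a in xs for b in ys for c in zs],float)
pts=dict(slate=g([-.075,.075],[-.029,.029],[0.005,0]),
         rack=np.vstack([g([-.04,.04],[-.0465,.0465],[0,-.05]),g([.005,.04],[-.0465,.0465],[.022])]))
x0=dict(slate=[.517,.216,.0293,-.2],rack=[.58,-.18,.05,-.2])
vis=[]
for n in ("slate","rack"):
    M={}
    for c in ims:
        ce=proj(c,x0[n][:3])[0][::-1]; s=nearest(c,n,ce); m=s["pixels"]; l,t,w,h=map(int,s["box"])
        if n=="slate":
            hsv=cv2.cvtColor(ims[c],cv2.COLOR_RGB2HSV).astype(int); k=((hsv[...,1]<90)&(hsv[...,2]<110))
            _,cc=cv2.connectedComponents(k.astype(np.uint8)); i=tuple(ce.astype(int)); m2=(cc==cc[i])&k
            iou=(m&m2).sum()/(m|m2).sum(); print(c,s["box"],m.sum(),m2.sum(),round(iou,2)); m=m2 if iou>.7 else m
        M[c]=mk(m,(t-12,l-12,h+24,w+24),n=="rack")
    import fit as ff
    for sub in (M,{"scene":M["scene"]},{"top":M["top"]}):
        # fixed height: fit a pose whose z is pinned
        r0=x0[n][2]
        from scipy.optimize import minimize
        def pinned(sub):
            o=ff.minimize
            def mini(f,a,**kw):
                b=np.array(a); r=o(lambda p:f([p[0],p[1],r0,p[2]]),b[[0,1,3]],method="Nelder-Mead",options=dict(initial_simplex=np.vstack([b[[0,1,3]]]+[b[[0,1,3]]+e for e in np.diag([.01,.01,.1])]),xatol=1e-5,fatol=1e-6,maxiter=300)); return r
            ff.minimize=mini; r=fit(sub,pts[n],x0[n],0); ff.minimize=o; return r
        r=pinned(sub); print(n,list(sub),r.x.round(4),round(r.fun,3))
        if len(sub)==2: p=r.x
    W=pts[n]@np.array([[np.cos(p[2]),np.sin(p[2]),0],[-np.sin(p[2]),np.cos(p[2]),0],[0,0,1]])+[p[0],p[1],x0[n][2]]
    row=[]
    for c in ims:
        x,y=proj(c,x0[n][:3])[0].astype(int); im=cv2.resize(ims[c][y-37:y+38,x-50:x+50],None,fx=4,fy=4,interpolation=cv2.INTER_CUBIC)
        for u in proj(c,W): cv2.circle(im,tuple(((u-[x-50,y-37]+.5)*4).astype(int)),3,(0,255,0),-1)
        row.append(im)
    vis.append(np.hstack(row))
save("re",np.vstack(vis))
for n in("board_mouth","slate_front","rack_top"):
    for c in ims: print(n,c,[(atz(c,p["centre"],.05 if n=="rack_top" else .03).round(4),round(p["confidence"],2)) for p in optics.pinpoint(c,n)[:2]])
print(manip.get_time(),np.array(manip.get_ft_force()).round(2))
E
python3 re.py
```

```text
Traceback (most recent call last):
  File "re.py", line 1, in <module>
    from h import *
  File "h.py", line 1, in <module>
    import numpy as np, cv2
  File "re.py", line 2, in <module>
    from fit import fit,mk,nearest
  File "fit.py", line 2, in <module>
    from scipy.optimize import minimize
AttributeError: module 're' has no attribute 'compile' (consider renaming 're.py' since it has the same name as the standard library module named 're' and prevents importing that standard library module)
```

The filename clashed with a standard library module, and nothing moved. I'll rename it and rerun.

```bash
mv re.py remeasure.py; rm -f fit2.py; python3 remeasure.py
```

```text
scene [235.8, 287.2, 72.4, 62.7] 1979 2151 0.89
top [228.0, 212.3, 36.6, 58.9] 1195 1095 0.91
slate ['scene', 'top'] [ 0.5177  0.2167 -0.1986] 0.228
slate ['scene'] [ 0.5179  0.2157 -0.21  ] 0.104
slate ['top'] [ 0.5176  0.2188 -0.1943] 0.104
rack ['scene', 'top'] [ 0.5833 -0.1825 -0.1674] 0.45
rack ['scene'] [ 0.6008 -0.1903  0.351 ] 0.249
rack ['top'] [ 0.5817 -0.1802 -0.2301] 0.166
board_mouth scene []
board_mouth top [(array([0.4881, 0.2267, 0.03  ]), 0.6)]
slate_front scene [(array([ 0.2654, -0.0634,  0.03  ]), 0.83), (array([0.4481, 0.2288, 0.03  ]), 0.64)]
slate_front top [(array([ 0.2578, -0.065 ,  0.03  ]), 0.95), (array([0.3794, 0.0506, 0.03  ]), 0.84)]
rack_top scene [(array([ 0.5864, -0.1724,  0.05  ]), 0.83), (array([0.5116, 0.2279, 0.05  ]), 0.31)]
rack_top top [(array([ 0.5775, -0.1814,  0.05  ]), 0.94), (array([0.4877, 0.2229, 0.05  ]), 0.27)]
20.9833 [-0.35  0.91 -0.57]
```

View pics/re.png

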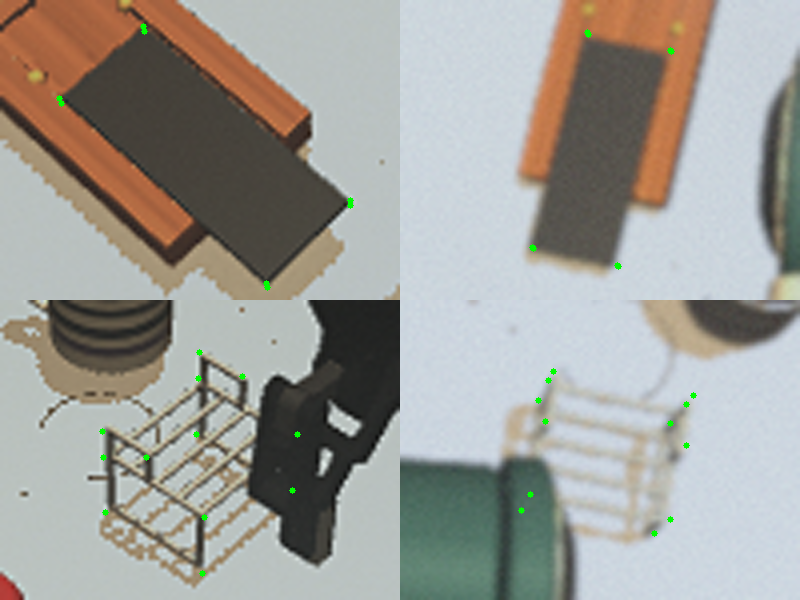

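The slate is at (0.518, 0.217) with yaw -0.20, and about 45 mm overhangs. The arm hid the rack this time, so I'll refit it from the grasp pose, where it is clear.

```bash
cat > grasp.py <<'E'
from h import *
yaw=-.20; e=np.array([np.cos(yaw),np.sin(yaw),0]); G=np.array([.5177,.2167,0])-e*.055; Q=q(yaw)
f0=np.array(manip.get_ft_force())
manip.reach(G+[0,0,.11],Q)
print("contact",manip.movel(G+[0,0,.010],vel=.06,contact_N=6)); print(np.array(manip.get_tool_pos()).round(4))
manip.command_gripper(.05); manip.wait(.2)
print("open",manip.get_opening(),"ff",manip.get_finger_force(),(np.array(manip.get_ft_force())-f0).round(2))
manip.movel(G+[0,0,.014],vel=.02); manip.movel(G+[0,0,.16],vel=.08); manip.wait(.2)
print("open",manip.get_opening(),"ff",manip.get_finger_force(),(np.array(manip.get_ft_force())-f0).round(2),manip.get_time())
ims={c:optics.grab_frame(c) for c in("scene","top")}
from fit import mk,nearest
import fit as ff
from scipy.optimize import minimize
g=lambda xs,ys,zs:np.array([(a,b,c) for a in xs for b in ys for c in zs],float)
pts=np.vstack([g([-.04,.04],[-.0465,.0465],[0,-.05]),g([.005,.04],[-.0465,.0465],[.022])])
def pinned(f,a,**k):
    b=np.array(a)[[0,1,3]]
    return minimize(lambda p:f([p[0],p[1],.05,p[2]]),b,method="Nelder-Mead",options=dict(initial_simplex=np.vstack([b]+[b+d for d in np.diag([.01,.01,.1])]),xatol=1e-5,fatol=1e-6))
ff.minimize=pinned; M={}
for c in ims:
    s=nearest(c,"rack",proj(c,[.58,-.18,.05])[0][::-1]); l,t,w,h=map(int,s["box"]); M[c]=mk(s["pixels"],(t-12,l-12,h+24,w+24),True)
    r=ff.fit({c:M[c]},pts,[.58,-.18,.05,-.2],0); print(c,r.x.round(4),round(r.fun,3))
r=ff.fit(M,pts,[.58,-.18,.05,-.2],0); p=r.x; print(p.round(4),round(r.fun,3)); np.save("rack.npy",p)
W=pts@np.array([[np.cos(p[2]),np.sin(p[2]),0],[-np.sin(p[2]),np.cos(p[2]),0],[0,0,1]])+[p[0],p[1],.05]
row=[]
for c in ims:
    x,y=proj(c,[.58,-.18,.05])[0].astype(int); im=cv2.resize(ims[c][y-30:y+30,x-40:x+40],None,fx=5,fy=5,interpolation=cv2.INTER_CUBIC)
    for u in proj(c,W): cv2.circle(im,tuple(((u-[x-40,y-30]+.5)*5).astype(int)),3,(0,255,0),-1)
    row.append(im)
v=np.hstack(row); sc=cv2.resize(ims["scene"][180:380,170:437],(400,300)); tp=cv2.resize(ims["top"][170:320,180:380],(400,300))
save("lift",np.vstack([v,np.hstack([sc,tp])]))
for c in ims: print([(atz(c,u["centre"],.05).round(4),round(u["confidence"],2)) for u in optics.pinpoint(c,"rack_top")[:2]])
E
python3 grasp.py
```

```text
contact False
[0.4641 0.2278 0.0104]
open 0.056647380659134015 ff 62.73862838745117 [-0.79 -0.69  6.37]
open 0.05649178538025153 ff 63.67753744125366 [-0.15 -1.58 -1.38] 26.975
scene [ 0.5844 -0.1855 -0.139 ] 0.102
top [ 0.5839 -0.1796 -0.2943] 0.239
[ 0.5834 -0.1831 -0.1263] 0.358
[(array([ 0.5775, -0.1784,  0.05  ]), 0.94)]
[(array([ 0.577 , -0.1867,  0.05  ]), 0.85)]
```

View pics/lift.png

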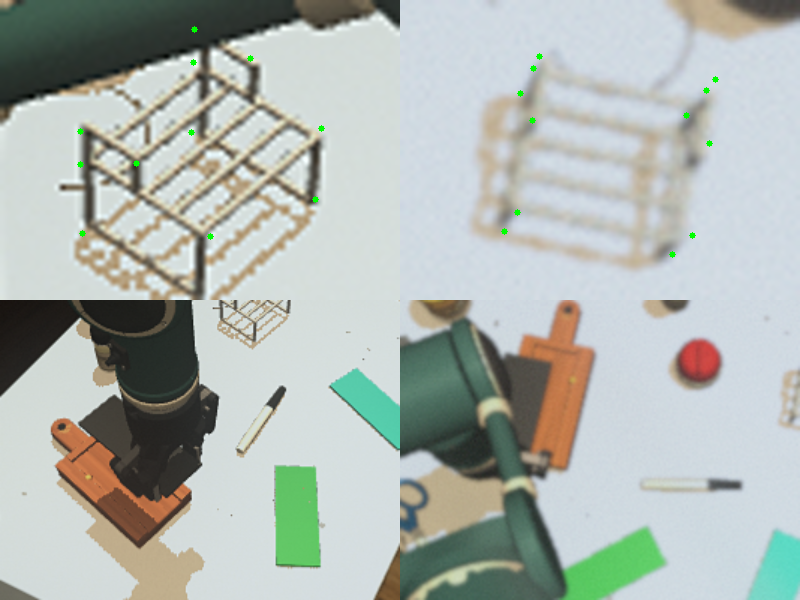

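```bash
python3 - <<'E'
from h import *
for c,px,off in (("scene",[(85,165),(202,235),(320,135),(203,75)],0),("top",[(540,68),(515,205),(682,240),(705,100)],400)):
    x,y=proj(c,[.58,-.18,.05])[0].astype(int)
    P=np.array([atz(c,(v/5-.5+y-30,(u-off)/5-.5+x-40),.05)[:2] for u,v in px]) # A B C D
    A,B,C,D=P; ax=(A+D-B-C)/2; ay=(A+B-C-D)/2
    print(c,P.round(4).tolist(),"centre",P.mean(0).round(4),"Lx",np.linalg.norm(ax).round(4),"Ly",np.linalg.norm(ay).round(4),"yaw",np.arctan2(ax[1],ax[0]).round(3),(np.arctan2(ay[1],ay[0])-np.pi/2).round(3))
E
```

```text
scene [[0.6269, -0.1425], [0.5537, -0.1306], [0.5365, -0.2199], [0.6084, -0.2284]] centre [ 0.5814 -0.1804] Lx 0.0733 Ly 0.0894 yaw -0.14 -0.201
top [[0.6291, -0.1454], [0.5535, -0.1307], [0.5354, -0.2186], [0.6122, -0.2333]] centre [ 0.5826 -0.182 ] Lx 0.0776 Ly 0.0896 yaw -0.19 -0.196
```

The rack centre is (0.582, -0.181) with yaw -0.19, consistent in both views and with its stated size. Next I'll carry the slate over and lower it.

```bash
cat > place.py <<'E'
from h import *
yaw=-.19; e=np.array([np.cos(yaw),np.sin(yaw),0]); T=np.array([.582,-.181,0])-e*.055; Q=q(yaw)
manip.movel(T+[0,0,.17],Q,vel=.15); manip.movel(T+[0,0,.065],vel=.08); manip.wait(.3)
f0=np.array(manip.get_ft_force()); print(manip.get_opening(),manip.get_finger_force(),manip.get_time(),np.array(manip.get_tool_pos()).round(4))
ims={c:optics.grab_frame(c) for c in("scene","top")}
x,y=proj("scene",[.58,-.18,.05])[0].astype(int); a=cv2.resize(ims["scene"][y-40:y+60,x-50:x+50],(400,400),interpolation=cv2.INTER_CUBIC)
x,y=proj("top",[.58,-.18,.05])[0].astype(int); b=cv2.resize(ims["top"][y-40:y+40,x-40:x+40],(400,400),interpolation=cv2.INTER_CUBIC)
save("over",np.hstack([a,b]))
E
python3 place.py
```

```text
0.05621647545468953 63.6806058883667 31.875 [ 0.5282 -0.1707  0.0653]
```

View pics/over.png

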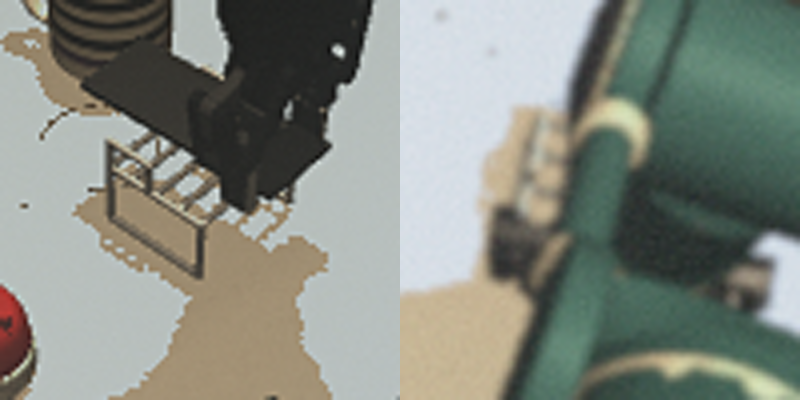

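The slate is held level over the rack and clear of the guards, so I'll lower it with contact detection.

```bash
cat > lower.py <<'E'
from h import *
f0=np.array(manip.get_ft_force()); c=np.array(manip.get_tool_pos())
t=c.copy(); t[2]=.024
print("hit",manip.movel(t,vel=.015,contact_N=3)); manip.wait(.2)
print(np.array(manip.get_tool_pos()).round(4),(np.array(manip.get_ft_force())-f0).round(2),manip.get_opening(),manip.get_time())
E
python3 lower.py
```

```text
hit True
[ 0.528  -0.1706  0.0313] [ 0.02 -0.81  6.72] 0.0566290040636706 34.15
```

```bash
cat > rel.py <<'E'
from h import *
manip.command_gripper(.062); manip.command_gripper(.085)
c=np.array(manip.get_tool_pos()); manip.movel(c+[0,0,.10],vel=.08)
manip.reach(np.array([.45,.2,.25]),manip.get_ee_rot()); manip.wait(.3)
ims={c:optics.grab_frame(c) for c in("scene","top")}
o=[]
for cam,s in(("scene",50),("top",40)):
    x,y=proj(cam,[.58,-.18,.05])[0].astype(int); o.append(cv2.resize(ims[cam][y-s:y+s,x-s:x+s],(400,400),interpolation=cv2.INTER_CUBIC))
    print([(atz(cam,u["centre"],.05).round(4),round(u["confidence"],2)) for u in optics.pinpoint(cam,"slate")])
save("end",np.hstack(o)); print(manip.get_time())
E
python3 rel.py
```

```text
[(array([0.338 , 0.1331, 0.05  ]), 0.84), (array([ 0.319 , -0.0668,  0.05  ]), 0.77), (array([0.5588, 0.2238, 0.05  ]), 0.69), (array([ 0.5787, -0.1834,  0.05  ]), 0.56), (array([ 0.6931, -0.2387,  0.05  ]), 0.4)]
[(array([0.3402, 0.1198, 0.05  ]), 0.88), (array([ 0.3208, -0.0989,  0.05  ]), 0.81), (array([ 0.5761, -0.1742,  0.05  ]), 0.64), (array([0.7004, 0.3394, 0.05  ]), 0.15)]
38.1167
```

View pics/end.png

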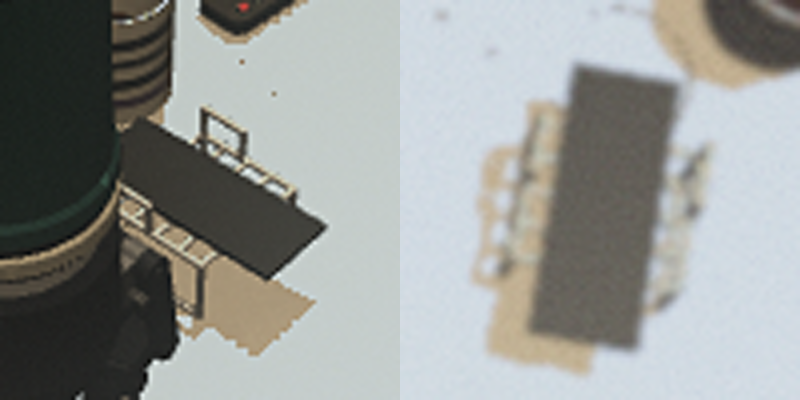

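The slate lies flat and centred between the guards at about (0.578, -0.179), and the arm is clear of it.

```bash
python3 -c "
from station import job; print(job.job_done())"
```

```text
the job is handed in; nothing more can be done
None
```

The job is handed in at about 38 s on the robot clock: the last pictures show the slate lying flat and centred on the drip rack, between the guards, with the arm clear; the verdict was not reported.

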